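Hang the red thread arm on the slotted upright

ROBOT

A 6-joint arm with a two-finger parallel gripper is mounted at the origin on the work surface. World frame = base frame: x ahead of the robot, y to its left, z up, the work surface at z = 0. Lengths are in m, angles in rad, forces in N, time in s.
With the tool pointing down it reaches from about 0.35 to 0.775 m from the base axis. Payload 5.5 kg.
Tool frame: the origin (TCP) lies where the fingers leave the gripper's body, on its centre line; the fingertips stand env.tip_reach ahead of it and the grasp point (between the pads) lies 54 mm ahead of it (env.tip_reach is the distance from the TCP to the fingertips, in m); z points along the fingers, y is the line along which they close (so a half turn about z gives the same grasp; the last joint's range is limited). The gripper opens to 85 mm and grips with 20 to 120 N. Pads are 22 mm wide; open, the fingers measure 114 mm over their backs; the gripper's body (76 mm by 85 mm) begins 54 mm behind the grasp point. The pads swing forward as they close: fully open they stand 13 mm farther back than shut.
Start: joints at [1.146, 0.313, 0.046, 1.304, 0, 1.431], TCP at [0.162, 0.552, 0.304] pointing down, gripper open.
Joint ranges: [-2.76, 2.76], [-0.86, 1.69], [-1.03, 1.26], [-2.2, 2.34], [-1.47, 1.5], [-3.14, 3.14]. Speed limits (rad/s): [2.57, 2.57, 3.14, 3.14, 3.14, 3.14].

INTERFACE

Orientations are given as a unit quaternion [w, x, y, z].
In Python, from workcell import status, optics, hand_in, env gives the robot as it stands.
- The arm moves only by the shell command python3 -m handwheel 'ROWS' [FORCE]. ROWS is a JSON object whose one key "deltas" holds a list of rows, each a list of 5 numbers: the opening, from -1 (shut) to 1 (fully open), then the shift along the tool's x, y, z in units of 40 mm (1.0 is 40 mm), then the turn about the tool's z in units of 10 degrees (1.0 is 10 degrees). In form: {"deltas": [[jaw, x, y, z, roll], ...]}. A call has 1 to 20 rows; each row shifts and turns the commanded pose from where the row before left it, along the tool's axes as they then stand; what a row does not reach is not made up. A row lasts 1/8 s, in which the tool goes at most 62.5 mm and 10.7 degrees, less where a joint would pass 70% of its speed; a pose out of reach is approached as far as the arm can. A call is refused whole if a number of a shift passes 1 or a number of a turn 1, either way. A call with a gripper value outside its range is refused whole. The fingers move at their own pace and stop on an object; FORCE is the grip in N (left out, the last holds). Time passes only in rows, so rows that do not move let the fingers close. It gives the time, the measured TCP pose, the force, the opening and the grip force at its end, in the units of the state.
- status.get_state(): the state, without advancing time (a new reading comes with each control period).
- optics.read_camera(name): name is "scene" or "top" or "wrist"; returns a dict with "frame" (400x640x3 uint8, red, green, blue), "depth" (400x640 float32, m along the optical axis (not along the pixel's ray), 0 where there is no reading), "vfov" (degrees; the focal length in pixels is half the picture's height over the tangent of half this angle, whatever the lens; pixels are square), "cx", "cy" (the principal point, pixels), "k1" (the pictures are not rectified: a ray, as slopes to the right and down, at radius r is drawn at 1 + k1 r^2 times it, then the intrinsics apply), "origin" and "attitude" of the camera in the world. Camera axes: x right, y down, z forward; pixel columns grow to the right and rows downward; lengths in m; the calibration is good to about 2 mm. A picture is of the moment at which its call begins.
- hand_in(): hands the job in; it is judged then, once.
The state is a dict: "clock": time; "joint_pos": joint angles; "qvel": joint speeds; "tau": joint torques, N m; "tcp_pos": TCP position; "orientation": TCP orientation; "wrist_force": force on the tool from outside, world axes, zero at the start; "ft_torque": the same for the moment, N m; "finger_gap": finger opening in m; "grip_force": force on a finger pad.
Only numpy, scipy, OpenCV 4.12 (cv2) and the standard library are available. Lean on these libraries where they do the work, as an engineer would, in place of code of your own. Each camera call takes 0.05 s, during which the arm holds its last target. There are 200 camera calls.

TASK

Lift the red hanger arm out of its wooden cradle by its back plate, stand it level on the green cutting mat and let go, then take it again by its arm. Without dropping it, push its four steel hooks into the upper two rows of slots of the blue upright and, still holding it, press it down until the hooks are fully home; then let go so that it hangs there level. Leave the other things on the table where they are.

Things in the scene. Friction and masses are not known exactly. Their poses are not given: they have to be found in the camera images.
- hanger: red L-shaped hanger arm, 0.25 kg, starting in the cradle. Origin: bottom middle of the rear face of its back plate; +x points out of that rear face (as the hooks do), z up. Back plate: x -6 to 0, y -40 to 40, z 0 to 100 mm. Arm bar: x -150 to -6, y -9 to 9, z 0 to 26. Bar and plate share a flat underside on which it stands by itself
- hanger_mid (a point): middle of the hanger's arm bar, 75 mm before the plate's rear face, 13 mm above its underside. The bar's free end (last 8 mm) has a stop up to z 40; a thin web in the corner of bar and plate reaches x -29 and z 43
- hanger_hook (a point): inner corner of a hook tab (hanger x 0, y 26, z 76): underside of its neck at the plate. Four steel tabs, at y -26 and 26, 7 mm wide, on the rear face: necks x 0 to 7.5, z 26 to 38 and 76 to 88; behind each neck a lip, x 7.5 to 13.5, from the neck's top to 11 mm below the neck (z 15 to 38 and 65 to 88)
- cradle: fixed wooden block 133 (x) x 90 (y) x 45 mm high, channel 24 wide along x, open at both ends, floor 12 above the table; origin under its centre. The hanger's bar lies in it, axes alike, hanger origin about 78 mm along x, plate outside the end. The channel walls rise 7 mm above the bar, so it cannot be gripped there, only the back plate
- mat: fixed green cutting mat 200 (x) x 140 (y) x 3 mm; origin under its centre, so its top is at z 3 mm
- post: fixed light-blue upright, 90 wide, 41 deep, 208 high, on a dark base plate 8 thick, 170 wide, 140 deep. Origin: foot of its front face, middle; +x points into the upright, z up. Front sheet 5 mm thick, hollow for 32 mm behind it. Three rows of two slots at y -26 and 26, each 13 wide, 30 high, lower edges at z 60, 110, 160 mm. Use the rows at 110 and 160
- post_seat (a point): on the post's front face, 84 mm above the table, axes as the post's: where the hanger's origin lies, axes alike, when fully home (necks on the lower slot edges). The hooks pass the slots with the hanger held 11 to 18 mm higher (14.5 is the middle); it then goes down by that much. Hanging free it may droop by about 2 degrees
- spool_blue: bystander: thread spool, white flanges, blue-green thread, upright, 40 across, 52 high; origin under its centre
- spool_wine: bystander: thread spool, white flanges, wine-red thread, upright, 40 across, 52 high; origin under its centre
- paint_jar: bystander: jar with orange cap, 60 across, 70 high; origin under its centre
- varnish_tin: bystander: upright tin, 72 across, 110 high; origin under its centre
- hammer: bystander: hammer lying near the far edge, about 260 long; x along its handle
- nail_block: bystander: pale wood block 120 x 200 x 32 with a ring of nails standing 21 above its top; origin under its centre
Mind the look-alikes: they are no part of the job. Of the things that look like the hanger, the smaller one is meant. Leave any purple look-alike of the post alone.

How it is judged:
On the way, in this order (a step that is already met when the one before it is completed fails the run):
1. the hanger is lifted clear of the cradle, held by the fingers (z of hanger in the frame of cradle above 0.05 m and contact force between the fingers and hanger above 1 N), for 0.1 s.
2. the hanger stands level on the mat (its bar's middle over the mat), let go (x of hanger_mid in the frame of mat between -0.1 and 0.1 m and y of hanger_mid in the frame of mat between -0.07 and 0.07 m and height (world z) of hanger below 0.009 m and angle between hanger's own z axis and vertical below 0.1 rad and contact force between the fingers and hanger below 0.1 N and contact force between hanger and mat above 0.5 N and linear speed of hanger below 0.02 m/s), for 0.2 s.
3. the hooks are through the upper two rows of slots, not yet lowered (x of hanger in the frame of post_seat between -0.004 and 0.004 m and y of hanger in the frame of post_seat between -0.007 and 0.007 m and z of hanger in the frame of post_seat between 0.007 and 0.022 m and contact force between the fingers and hanger above 1 N), for 0.05 s.
4. the hanger is pressed down until the hooks are home, still held (x of hanger in the frame of post_seat between -0.005 and 0.004 m and y of hanger in the frame of post_seat between -0.006 and 0.006 m and z of hanger in the frame of post_seat between -0.004 and 0.004 m and angle between hanger's own z axis and vertical below 0.08 rad and angle between the x axis of hanger and the x axis of post, either way round below 0.12 rad and contact force between the fingers and hanger above 1 N), for 0.1 s.
At the end, for the whole second after the job is handed in: the hanger hangs by its hooks in the upper two rows, let go and at rest: its origin within 5 mm (in front) / 4 mm (into the face), 6 mm sideways and 4 mm in height of post_seat, tilted less than 0.08 rad and turned less than 0.12 rad from the upright's x axis (x of hanger in the frame of post_seat between -0.005 and 0.004 m and y of hanger in the frame of post_seat between -0.006 and 0.006 m and z of hanger in the frame of post_seat between -0.004 and 0.004 m and angle between hanger's own z axis and vertical below 0.08 rad and angle between the x axis of hanger and the x axis of post, either way round below 0.12 rad and contact force between the fingers and hanger below 0.1 N and linear speed of hanger below 0.02 m/s and angular speed of hanger below 0.2 rad/s); the robot touches nothing.
It fails at once if the hanger is dropped (falls at over 0.6 m/s, not held) (linear speed of hanger above 0.6 m/s and contact force between the fingers and hanger below 0.1 N).
It fails at once if a bystander is moved by more than 30 mm (distance of any of spool_blue, spool_wine, paint_jar, varnish_tin, hammer, nail_block from where it was at the start of the episode above 0.03 m).
It also fails if it takes over 64 s, if anything falls off the work surface, if the arm or the gripper's body presses on something with over 40 N, if the wrist force passes 120 N, or if a joint passes its speed limit or range.

## Working session

There is one attempt and no reset: what is moved stays moved. The work goes in short steps, Python scripts to look and compute and a shell command to move; the robot and the scene stay as the last step left them, time stands still between calls to the robot, and variables do not carry over. Pictures are saved under pics/ and viewed, at most 13 in all, crops included, and the job is handed in when it is done.

```bash
ls; mkdir -p pics; cat > h.py <<'E'
import numpy as np, cv2
from workcell import status, optics, env
from scipy.spatial.transform import Rotation as R
def cam(n):
    c=optics.read_camera(n); h,w=c['frame'].shape[:2]
    f=h/2/np.tan(np.radians(c['vfov'])/2); c['K']=np.array([[f,0,c['cx']],[0,f,c['cy']],[0,0,1]])
    a=np.array(c['attitude'],float)
    c['R']=R.from_quat(a,scalar_first=True).as_matrix() if a.size==4 else a.reshape(3,3)
    c['o']=np.array(c['origin']); c['D']=np.array([c['k1'],0,0,0.]); return c
def ray(c,uv):
    uv=np.asarray(uv,np.float64).reshape(-1,1,2)
    n=cv2.undistortPointsIter(uv,c['K'],c['D'],None,None,(3,50,1e-9)).reshape(-1,2)
    return np.c_[n,np.ones(len(n))]
def onplane(c,uv,z):
    d=ray(c,uv)@c['R'].T; return c['o']+d*((z-c['o'][2])/d[:,2])[:,None]
def cloud(c):
    h,w=c['depth'].shape; u,v=np.meshgrid(np.arange(w),np.arange(h))
    d=ray(c,np.stack([u,v],-1)); P=c['o']+(d*c['depth'].reshape(-1,1))@c['R'].T
    P[c['depth'].ravel()==0]=np.nan; return P.reshape(h,w,3)
def project(c,P):
    Pc=(np.atleast_2d(P)-c['o'])@c['R']; return cv2.projectPoints(Pc,np.zeros(3),np.zeros(3),c['K'],c['D'])[0].reshape(-1,2)
def save(c,n,crop=None,s=1):
    im=c['frame'][...,::-1]
    if crop: x0,y0,x1,y1=crop; im=im[y0:y1,x0:x1]
    cv2.imwrite('pics/'+n,cv2.resize(im,None,fx=s,fy=s))
E
python3 - <<'E'
from h import *
for n in('scene','top'):
    c=cam(n); save(c,n+'0.png'); print(n,c['o'],c['attitude'],c['vfov'],c['k1'],c['cx'],c['cy'])
print(status.get_state(),env.tip_reach)
E
```

```text
pics
scene [ 1.43542489 -0.23334829  0.70217187] [-0.35799615  0.6832168   0.56287164 -0.2970338 ] 50.67222251095915 0.023706334105127003 316.42576158122927 198.62994204366595
top [ 0.32587578 -0.05117948  1.2311507 ] [ 0.04556885 -0.69705409  0.71291492 -0.06157422] 57.77350632919451 -0.012877064562472432 321.54425040052666 201.77445197159642
{'clock': 0.1, 'joint_pos': array([1.14641237e+00, 3.13931176e-01, 4.50887695e-02, 1.30359160e+00,
       8.91247700e-06, 1.43120136e+00]), 'qvel': array([ 0.00141925, -0.00118144,  0.00358498, -0.00102089, -0.00025688,
        0.00164169]), 'tau': array([ 3.23704669e-03, -4.81725955e+01,  2.99243796e+01,  1.27347931e-02,
       -6.69764131e-05, -3.48278590e-06]), 'tcp_pos': array([0.16141419, 0.55152972, 0.30309303]), 'orientation': array([-2.32135656e-04,  1.41913739e-01,  9.89878690e-01, -7.85256112e-04]), 'wrist_force': array([ 0.55525929, -0.2556011 , -0.03144371]), 'ft_torque': array([-0.04609888,  0.00160917,  0.02813378]), 'grip_force': 0.0, 'finger_gap': 0.08545963013376132} 0.0726
```

View pics/scene0.png

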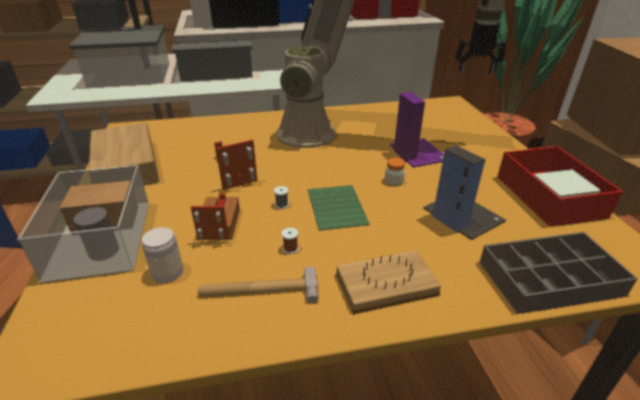

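View pics/top0.png

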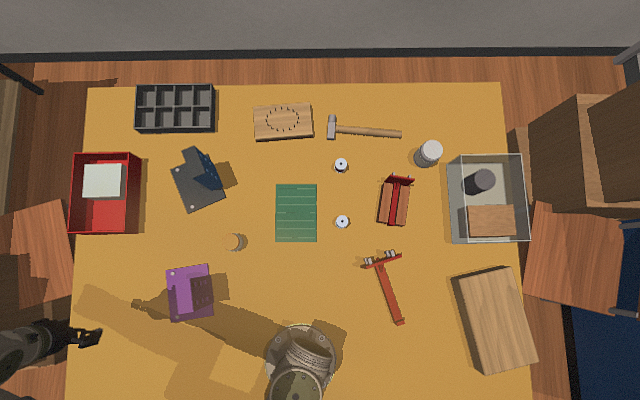

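The scene view shows the cradle with the hanger at (215,215), its plate facing the camera, the decoy hanger at (237,165), the mat at (338,207) and the blue post at (458,190). In the top view these are the cradle at (395,200), the mat at (296,213) and the post at (200,178). Next I'll measure them.

```bash
python3 - <<'E'
from h import *
s=cam('scene');t=cam('top')
a=cv2.resize(s['frame'][140:245,415:515],(400,420),interpolation=cv2.INTER_CUBIC)
b=cv2.resize(t['frame'][135:235,160:260],(400,420),interpolation=cv2.INTER_CUBIC)
cv2.imwrite('pics/post.png',np.hstack([a,b])[...,::-1])
def rep(nm,P):
    xy=(P[:,:2]*1000).astype(np.float32); r=cv2.minAreaRect(xy); bx=cv2.boxPoints(r)
    print(nm,len(P),'c',np.round(r[0],1),'size',np.round(r[1],1),'ang',round(r[2],1),'z',np.round(np.nanpercentile(P[:,2],[2,50,98])*1000,1)); print(np.round(bx).tolist())
P=cloud(t); H=cv2.cvtColor(t['frame'],cv2.COLOR_RGB2HSV); h,sa,v=[H[...,i].astype(int) for i in range(3)]
z=P[...,2]
u,w=np.meshgrid(np.arange(640),np.arange(400))
def box(x0,y0,x1,y1): return (u>=x0)&(u<x1)&(w>=y0)&(w<y1)
g=box(260,170,330,255)&(h>40)&(h<90)&(sa>70)
def big(m):
    n,l,st,_=cv2.connectedComponentsWithStats(m.astype(np.uint8)); return l==1+np.argmax(st[1:,4])
m=big(g); rep('mat depth',P[m]); cc=np.argwhere(m)[:,::-1]; rep('mat plane',onplane(t,cc,.003))
red=((h<6)|(h>174))&(sa>130)
m=big(red&box(370,165,425,235)); rep('hanger',P[m&(z>.02)])
m2=m&(z>.095); rep('plate top',P[m2]); rep('plate top plane',onplane(t,np.argwhere(m2)[:,::-1],.112))
b=m&(z>.028)&(z<.05); rep('bar',P[b]); rep('bar plane',onplane(t,np.argwhere(b)[:,::-1],.038))
cr=box(370,165,425,235)&(z>.035)&(z<.06)&~red; rep('cradle',P[cr])
pm=box(160,135,240,220)
rep('post top',P[pm&(z>.195)]); 
k=big(pm&(v<110)&(z<.02)); rep('base',P[k]); print(np.median(P[pm&(z>.195)],0))
S=cloud(s); sz=S[...,2]; us,ws=u,w
q=box(425,140,510,240)
for lo,hi in((.03,.06),(.09,.105),(.14,.155)):
    Q=S[q&(sz>lo)&(sz<hi)]; rep('post scene %g'%lo,Q)
def tin(nm,bx,z0):
    Q=P[box(*bx)&(z>z0)]; rep(nm,Q)
tin('spoolA',(330,150,352,178),.03);tin('spoolB',(330,210,352,235),.03);tin('jar',(220,230,250,255),.05);tin('tin',(410,135,446,170),.08)
E
```

```text
mat depth 1425 c [489.5   8.4] size [137.7 179.2] ang 87.4 z [-1.1  4.   8.8]
[[397.0, -56.0], [576.0, -64.0], [582.0, 73.0], [403.0, 81.0]]
mat plane 1425 c [487.8   8. ] size [139.5 179.1] ang 88.8 z [3. 3. 3.]
[[397.0, -60.0], [576.0, -64.0], [579.0, 76.0], [400.0, 80.0]]
hanger 430 c [ 499.6 -325.8] size [ 77.9 149.3] ang 82.8 z [ 25.4  41.4 114.5]
[[421.0, -355.0], [569.0, -374.0], [579.0, -296.0], [430.0, -278.0]]
plate top 60 c [ 571.  -334.6] size [77.5  7.4] ang 80.1 z [ 95.2 109.7 116.9]
[[561.0, -372.0], [568.0, -373.0], [581.0, -297.0], [574.0, -296.0]]
plate top plane 60 c [ 568.7 -334.2] size [80.  10.9] ang 80.0 z [112. 112. 112.]
[[556.0, -373.0], [567.0, -375.0], [581.0, -296.0], [570.0, -294.0]]
bar 258 c [ 498.3 -320.8] size [ 76.3 145.1] ang 78.3 z [30.9 39.1 47.9]
[[420.0, -343.0], [562.0, -373.0], [577.0, -298.0], [435.0, -269.0]]
bar plane 258 c [ 498.3 -323.8] size [ 75.4 147.9] ang 79.7 z [38. 38. 38.]
[[419.0, -348.0], [564.0, -374.0], [578.0, -300.0], [432.0, -274.0]]
cradle 838 c [ 539.1 -337.7] size [111.1 236.5] ang 68.0 z [37.5 45.9 50.8]
[[409.0, -345.
[... 680 characters left out ...]
0.14 249 c [610.2 290.2] size [91.4 45.2] ang 23.8 z [140.3 147.4 154.8]
[[559.0, 292.0], [578.0, 251.0], [661.0, 288.0], [643.0, 329.0]]
spoolA 115 c [ 634.8 -146.7] size [37.1 38.6] ang 88.9 z [40.3 52.7 57.7]
[[615.0, -165.0], [654.0, -166.0], [654.0, -128.0], [616.0, -128.0]]
spoolB 117 c [ 442.6 -143.9] size [36.6 36.6] ang 89.8 z [48.8 52.4 57.8]
[[424.0, -162.0], [461.0, -162.0], [461.0, -126.0], [424.0, -126.0]]
jar 235 c [383.2 213.5] size [52.2 50.9] ang 87.8 z [59.7 69.8 74.5]
[[357.0, 188.0], [408.0, 186.0], [410.0, 239.0], [359.0, 241.0]]
tin 421 c [ 660.7 -438.1] size [67.9 67.7] ang 80.2 z [ 83.3 110.2 115.3]
[[622.0, -466.0], [688.0, -477.0], [700.0, -410.0], [633.0, -399.0]]
```

View pics/post.png

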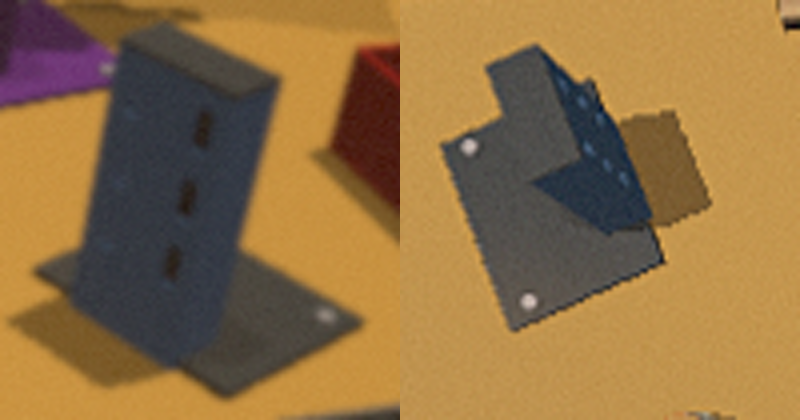

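The right-hand crop confirms the slots are on the post's wide face towards -y. The dark base extends behind that face, so post +x has a yaw of about 113°. Sizes agree with the given ones: post top 91x42, z 208; plate top 80 long at z 112. I'll hover above the back plate next.

```bash
cat >> h.py <<'E'
def plan(tgt,X=None,n=None):
    s=status.get_state(); M=R.from_quat(s['orientation'],scalar_first=True).as_matrix()
    x=np.degrees(np.arctan2(M[1,0],M[0,0])); turn=0
    if X is not None: turn=-((X-x+180)%360-180)
    a=np.radians(x-turn); L=np.array([[np.cos(a),np.sin(a),0],[np.sin(a),-np.cos(a),0],[0,0,-1]])
    d=(np.array(tgt)-s['tcp_pos'])@L/.04
    print('tcp',np.round(s['tcp_pos']*1000,1),'X',round(x,2),'tilt',round(np.degrees(np.arccos(-M[2,2])),2),'turn units',round(turn/10,3),'then shift units',np.round(d,3),'t',round(s['clock'],2),'j6',round(np.degrees(s['joint_pos'][5])),'F',np.round(s['wrist_force'],1),'gap',round(s['finger_gap']*1000,1),'grip',s['grip_force'])
E
python3 - <<'E'
from h import *
plan([.570,-.334,.303],80)
E
```

```text
tcp [161.4 551.6 303.3] X 163.68 tilt 0.07 turn units 8.368 then shift units [-2.0031e+01  1.3903e+01  8.0000e-03] t 0.2 j6 82 F [ 0.2 -0.1  0.3] gap 84.9 grip 0.0
```

```bash
python3 -m handwheel '{"deltas":[[1,0,0,0,0.93],[1,0,0,0,0.93],[1,0,0,0,0.93],[1,0,0,0,0.93],[1,0,0,0,0.93],[1,0,0,0,0.93],[1,0,0,0,0.93],[1,0,0,0,0.93],[1,0,0,0,0.93]]}' 100 | tail -c 400
python3 -m handwheel '{"deltas":[[1,-1,0.695,0,0],[1,-1,0.695,0,0],[1,-1,0.695,0,0],[1,-1,0.695,0,0],[1,-1,0.695,0,0],[1,-1,0.695,0,0],[1,-1,0.695,0,0],[1,-1,0.695,0,0],[1,-1,0.695,0,0],[1,-1,0.695,0,0],[1,-1,0.695,0,0],[1,-1,0.695,0,0],[1,-1,0.695,0,0],[1,-1,0.695,0,0],[1,-1,0.695,0,0],[1,-1,0.695,0,0],[1,-1,0.695,0,0],[1,-1,0.695,0,0],[1,-1,0.695,0,0],[1,-1,0.695,0,0]]}' | tail -c 400
python3 -m handwheel '{"deltas":[[1,0,0,0,0],[1,0,0,0,0]]}' | tail -c 300
python3 - <<'E'
from h import *
plan([.570,-.334,.303],80)
c=cam('wrist'); save(c,'w1.png'); print(c['o'],c['vfov'])
P=cloud(c); H=cv2.cvtColor(c['frame'],cv2.COLOR_RGB2HSV).astype(int)
red=((H[...,0]<6)|(H[...,0]>174))&(H[...,1]>130)
for lo,hi in((.1,.125),(.03,.045)):
    m=red&(P[...,2]>lo)&(P[...,2]<hi); Q=P[m]
    if len(Q)>20: r=cv2.minAreaRect((Q[:,:2]*1000).astype(np.float32)); print(lo,len(Q),r,np.median(Q[:,2]),np.round(cv2.boxPoints(r)).tolist())
E
```

```text
clock: 1.32
tcp_pos: [0.1615, 0.5518, 0.3036]
orientation: [0.0, 0.768, 0.641, -0.0]
wrist_force: [-0.0, 0.2, -0.2]
finger_gap: 0.0851
grip_force: 0.0
clock: 3.82
tcp_pos: [0.5704, -0.3341, 0.3035]
orientation: [-0.0, 0.766, 0.643, 0.0]
wrist_force: [1.0, -0.6, 0.3]
finger_gap: 0.0854
grip_force: 0.0
clock: 4.08
tcp_pos: [0.5696, -0.3324, 0.3031]
orientation: [-0.001, 0.766, 0.643, -0.0]
wrist_force: [0.8, 0.8, -0.6]
finger_gap: 0.0854
grip_force: 0.0
tcp [ 569.6 -332.4  303.1] X 79.96 tilt 0.11 turn units -0.004 then shift units [-0.038  0.018  0.003] t 4.08 j6 63 F [ 0.8  0.8 -0.6] gap 85.4 grip 0.0
[ 0.58202785 -0.26336446  0.37264349] 61.176648647688985
0.1 1950 ((437.3292236328125, -306.0927429199219), (79.96138000488281, 281.95709228515625), 77.36164093017578) 0.11141775702780163 [[291.0, -314.0], [566.0, -376.0], [584.0, -298.0], [309.0, -236.0]]
0.03 3204 ((429.7013854980469, -296.38525390625), (92.18983459472656, 309.4956970214844), 71.88384246826172) 0.03741435854445416 [[268.0, -292.0], [562.0, -388.0], [591.0, -301.0], [297.0, -204.0]]
```

View pics/w1.png

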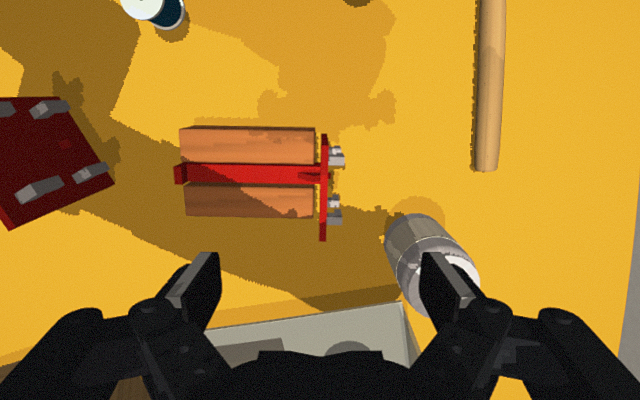

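The wrist view shows the hanger in its cradle: plate edge at (324,190), bar along row 175, fingers centred on it. The tin is at (435,260), beside the right finger's line. I'll measure the plate more tightly.

```bash
cat > plate.py <<'E'
from h import *
c=cam('wrist'); P=cloud(c); H=cv2.cvtColor(c['frame'],cv2.COLOR_RGB2HSV).astype(int)
red=((H[...,0]<6)|(H[...,0]>174))&(H[...,1]>130)&(P[...,0]>.4)&(P[...,1]<-.26)
m=red&(P[...,2]>.095)&(P[...,2]<.125); uv=np.argwhere(m)[:,::-1]
Q=onplane(c,uv,.112)
r=cv2.minAreaRect((Q[:,:2]*1000).astype(np.float32)); print('top',len(Q),r,np.median(P[m][:,2]),np.round(cv2.boxPoints(r)).tolist())
r=cv2.minAreaRect((P[m][:,:2]*1000).astype(np.float32)); print('top depth',r)
m=red&(P[...,2]>.032)&(P[...,2]<.043)&(P[...,0]<.54)&(P[...,0]>.43)
Q=P[m]; r=cv2.minAreaRect((Q[:,:2]*1000).astype(np.float32)); print('bar',len(Q),r, np.median(Q[:,2]))
tm=(P[...,2]>.09)&(P[...,2]<.12)&(P[...,0]>.59)&(P[...,1]<-.38)&(P[...,1]>-.5); Q=P[tm]; print('tin',Q.min(0),Q.max(0))
E
python3 plate.py; python3 -c "
from h import *
plan([.570,-.334,.140],80)"
```

```text
top 663 ((571.4647827148438, -335.1187438964844), (81.61985778808594, 6.127574443817139), 78.49942779541016) 0.11139515131474237 [[560.0, -374.0], [566.0, -376.0], [583.0, -296.0], [577.0, -295.0]]
top depth ((571.4212646484375, -336.30133056640625), (80.32781219482422, 6.479355335235596), 78.5324478149414)
bar 1915 ((484.91412353515625, -318.7960205078125), (18.58053970336914, 114.57061004638672), 78.59110260009766) 0.03735477534979076
tin [ 0.62682125 -0.46843921  0.09006055] [ 0.69620661 -0.40475152  0.11134329]
tcp [ 569.6 -331.5  304.1] X 80.03 tilt 0.03 turn units 0.003 then shift units [-0.059  0.021  4.103] t 4.17 j6 63 F [-0.4  0.3  0.6] gap 85.5 grip 0.0
```

```bash
python3 -m handwheel '{"deltas":[[1,-0.02,0.04,0.5,0.15],[1,-0.02,0,0.5,0],[1,0,0,0.5,0],[1,0,0,0.5,0],[1,0,0,0.5,0],[1,0,0,0,0],[1,0,0,0,0]]}' | tail -c 300
python3 plate.py; python3 -c "
from h import *
for i in range(3): cam('wrist'); plan([.5715,-.3355,.144],78.5)"
```

```text
clock: 5.05
tcp_pos: [0.5715, -0.334, 0.2053]
orientation: [0.001, 0.774, 0.633, 0.0]
wrist_force: [-0.4, 1.0, 0.5]
finger_gap: 0.0853
grip_force: 0.0
top 1544 ((571.5845336914062, -334.455810546875), (82.23954772949219, 5.989850044250488), 78.34580993652344) 0.11140677547870435 [[560.0, -374.0], [566.0, -375.0], [583.0, -295.0], [577.0, -294.0]]
top depth ((571.3558959960938, -336.1954345703125), (80.39835357666016, 6.3189215660095215), 78.29048919677734)
bar 3636 ((485.4331359863281, -318.91766357421875), (18.69832420349121, 113.54106140136719), 78.73700714111328) 0.03736657184164403
tin [ 0.62971523 -0.47213439  0.09000881] [ 0.69226187 -0.4061956   0.1110902 ]
tcp [ 571.7 -334.5  205.5] X 78.51 tilt 0.13 turn units 0.001 then shift units [-0.026 -0.     1.538] t 5.15 j6 64 F [-0.2 -0.   0.1] gap 85.4 grip 0.0
tcp [ 571.7 -334.6  205.3] X 78.5 tilt 0.12 turn units -0.0 then shift units [-0.024  0.     1.533] t 5.2 j6 64 F [-0.3 -0.8 -0.8] gap 85.3 grip 0.0
tcp [ 571.6 -334.6  205.1] X 78.49 tilt 0.11 turn units -0.001 then shift units [-0.022  0.002  1.527] t 5.25 j6 64 F [-0.5  0.4 -0. ] gap 85.4 grip 0.0
```

```bash
python3 -m handwheel '{"deltas":[[1,-0.02,0,0.5,0],[1,0,0,0.5,0],[1,0,0,0.35,0],[1,0,0,0.18,0],[1,0,0,0,0],[-1,0,0,0,0],[-1,0,0,0,0],[-1,0,0,0,0],[-1,0,0,0,0],[-1,0,0,0,0],[-1,0,0,0,0],[-1,0,0,0,0],[-1,0,0,0,0]]}' 100| tail -c 300
python3 -m handwheel '{"deltas":[[-1,0,0,-0.1,0],[-1,0,0,-0.3,0],[-1,0,0,-0.5,0],[-1,0,0,-0.5,0],[-1,0,0,-0.5,0],[-1,0,0,-0.5,0],[-1,0,0,-0.3,0],[-1,0,0,-0.1,0],[-1,0,0,0,0]]}'| tail -c 300
python3 - <<'E'
from h import *
plan([.5715,-.3355,.144],78.5)
s=cam('scene');a=cv2.resize(s['frame'][90:290,130:330],(600,600),interpolation=cv2.INTER_CUBIC);cv2.imwrite('pics/lift.png',a[...,::-1])
E
```

```text
clock: 6.88
tcp_pos: [0.5713, -0.3354, 0.143]
orientation: [0.0, 0.774, 0.633, 0.0]
wrist_force: [0.7, 0.3, 2.0]
finger_gap: 0.0049
grip_force: 97.8
clock: 8.0
tcp_pos: [0.5709, -0.3352, 0.2544]
orientation: [-0.0, 0.775, 0.633, -0.0]
wrist_force: [0.1, -0.1, -3.2]
finger_gap: 0.0048
grip_force: 97.7
tcp [ 570.9 -335.2  254.4] X 78.48 tilt 0.03 turn units -0.002 then shift units [-0.004  0.015  2.759] t 8.0 j6 64 F [ 0.1 -0.1 -3.2] gap 4.8 grip 97.68680691719055
```

View pics/lift.png

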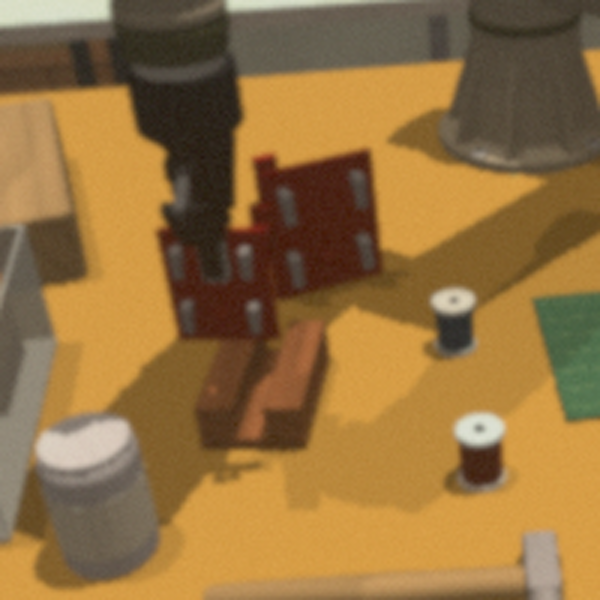

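The scene crop shows the hanger held by its plate at about (215,280), level and clear of the cradle. The larger decoy is behind it and untouched. Now to the mat.

```bash
python3 - <<'E'
from h import *
plan([.554,.008,.160],88.5)
E
```

```text
tcp [ 570.8 -335.1  253.9] X 78.48 tilt 0.07 turn units -1.002 then shift units [ 8.563 -0.645  2.348] t 8.05 j6 64 F [-0.1  0.  -3.5] gap 4.8 grip 97.6860237121582
```

```bash
python3 -m handwheel '{"deltas":[[-1,0.2,0,0,-0.5],[-1,0.4,0,0,-0.5],[-1,0.7,-0.045,0,0],[-1,0.8,-0.06,0,0],[-1,0.8,-0.06,0,0],[-1,0.8,-0.06,0,0],[-1,0.8,-0.06,0,0],[-1,0.8,-0.06,0,0],[-1,0.8,-0.06,0,0],[-1,0.8,-0.06,0,0],[-1,0.8,-0.06,0,0],[-1,0.6,-0.06,0,0],[-1,0.4,0,0,0],[-1,0.2,0,0,0],[-1,0,0,0.2,0],[-1,0,0,0.5,0],[-1,0,0,0.5,0],[-1,0,0,0.5,0],[-1,0,0,0.3,0],[-1,0,0,0,0]]}' | tail -c 300
python3 - <<'E'
from h import *
plan([.554,.008,.136],88.5)
s=cam('scene');a=cv2.resize(s['frame'][90:260,260:430],(600,600),interpolation=cv2.INTER_CUBIC);cv2.imwrite('pics/place.png',a[...,::-1])
E
```

```text
clock: 10.55
tcp_pos: [0.5592, 0.0205, 0.1735]
orientation: [-0.001, 0.717, 0.697, -0.001]
wrist_force: [0.2, 1.0, -3.6]
finger_gap: 0.0049
grip_force: 97.7
tcp [559.2  20.5 173.5] X 88.43 tilt 0.13 turn units -0.007 then shift units [-0.315 -0.123  0.938] t 10.55 j6 85 F [ 0.2  1.  -3.6] gap 4.9 grip 97.69959568977356
```

View pics/place.png

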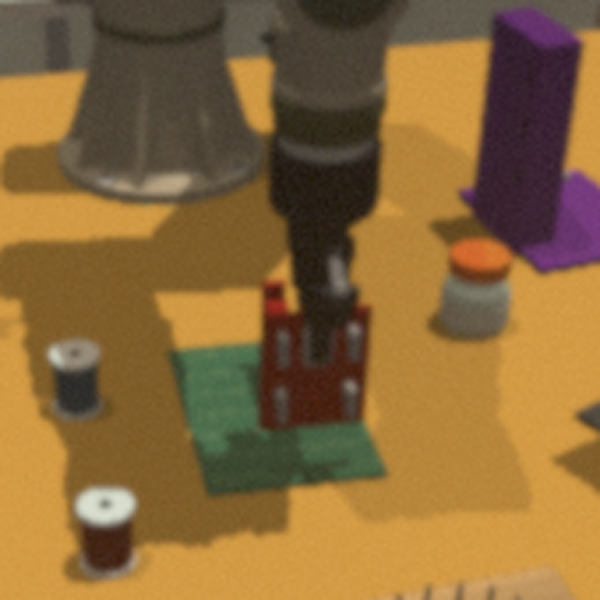

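The crop shows the hanger level above the mat's middle, mat corners at about (180,350) and (380,475). I'll lower it until it touches.

```bash
python3 -m handwheel '{"deltas":[[-1,-0.3,-0.12,0.2,0],[-1,0,0,0.3,0],[-1,0,0,0.2,0],[-1,0,0,0.1,0],[-1,0,0,0.08,0],[-1,0,0,0,0]]}' | tail -c 300
python3 -m handwheel '{"deltas":[[-1,0,0,0.05,0],[-1,0,0,0,0]]}' | tail -c 300
```

```text
clock: 11.35
tcp_pos: [0.5548, 0.0092, 0.1393]
orientation: [-0.0, 0.716, 0.698, -0.0]
wrist_force: [0.7, -0.4, -2.9]
finger_gap: 0.0049
grip_force: 97.6
clock: 11.6
tcp_pos: [0.5548, 0.0091, 0.1375]
orientation: [0.0, 0.716, 0.698, 0.0]
wrist_force: [-0.6, 0.8, -2.6]
finger_gap: 0.0047
grip_force: 97.6
```

```bash
python3 -m handwheel '{"deltas":[[-1,0,0,0.04,0],[-1,0,0,0,0]]}' | tail -c 300
python3 -m handwheel '{"deltas":[[-1,0,0,0.04,0],[-1,0,0,0,0]]}' | tail -c 300
```

```text
clock: 11.85
tcp_pos: [0.5547, 0.0091, 0.1358]
orientation: [-0.0, 0.716, 0.698, -0.0]
wrist_force: [0.3, -0.7, -3.3]
finger_gap: 0.0048
grip_force: 97.6
clock: 12.1
tcp_pos: [0.5547, 0.0091, 0.1342]
orientation: [-0.0, 0.716, 0.698, 0.0]
wrist_force: [0.0, 0.7, -3.1]
finger_gap: 0.005
grip_force: 97.8
```

```bash
python3 -m handwheel '{"deltas":[[-1,0,0,0.03,0],[-1,0,0,0,0]]}' | grep -E "tcp|wrist"
python3 -m handwheel '{"deltas":[[-1,0,0,0.03,0],[-1,0,0,0,0]]}' | grep -E "tcp|wrist"
```

```text
tcp_pos: [0.5549, 0.0091, 0.1339]
wrist_force: [-2.0, -0.3, 5.5]
tcp_pos: [0.555, 0.0091, 0.1339]
wrist_force: [-5.1, -0.3, 13.5]
```

```bash
python3 -m handwheel '{"deltas":[[-1,0,0,-0.03,0],[1,0,0,0,0],[1,0,0,0,0],[1,0,0,0,0],[1,0,0,0,0],[1,0,0,-0.1,0],[1,0,0,-0.5,0],[1,0,0,-0.8,0],[1,0,0,-0.8,0],[1,0,0,-0.8,0],[1,0,0,-0.3,0],[1,0,0,0,0],[1,0,0,0,0]]}' | tail -c 300
cat > mm.py <<'E'
from h import *
import sys
c=cam('wrist'); P=cloud(c); H=cv2.cvtColor(c['frame'],cv2.COLOR_RGB2HSV).astype(int)
red=((H[...,0]<6)|(H[...,0]>174))&(H[...,1]>130)
def rr(nm,m,z):
    uv=np.argwhere(m)[:,::-1]
    if len(uv)<20: print(nm,'none');return
    for k,Q in(('plane',onplane(c,uv,z)),('depth',P[m])):
        r=cv2.minAreaRect((Q[:,:2]*1000).astype(np.float32)); print(nm,k,len(Q),np.round(r[0],1),np.round(r[1],1),round(r[2],2),'z',round(np.median(P[m][:,2])*1000,1))
reg=(P[...,0]>.38)&(P[...,0]<.6)&(abs(P[...,1]-.01)<.08)
rr('top',red&reg&(P[...,2]>.09)&(P[...,2]<.115),.103)
rr('bar',red&reg&(P[...,2]>.023)&(P[...,2]<.034)&(P[...,0]<.515)&(P[...,0]>.43),.029)
g=(H[...,0]>40)&(H[...,0]<90)&(H[...,1]>70)&(P[...,2]<.02); rr('mat',g,.003)
save(c,sys.argv[1])
plan([.482,.008,.25],178.5)
E
python3 mm.py w2.png; tail -0 /dev/null
```

```text
clock: 14.22
tcp_pos: [0.5541, 0.0091, 0.2636]
orientation: [-0.001, 0.716, 0.698, -0.001]
wrist_force: [-0.4, -0.3, -1.2]
finger_gap: 0.0857
grip_force: 0.0
top plane 862 [554.7   9.2] [80.2  5.6] 88.7 z 102.4
top depth 862 [554.7   8.4] [79.7  5.7] 88.61 z 102.4
bar plane 1786 [472.5  11.1] [18.1 85.2] 88.42 z 28.4
bar depth 1786 [472.5  10.6] [18.1 85.1] 88.44 z 28.4
mat plane 20425 [479.9   8.2] [138.4 199. ] 88.73 z 2.5
mat depth 20425 [479.5   7.8] [139.3 200.4] 88.76 z 2.5
tcp [554.1   9.2 263.5] X 88.48 tilt 0.15 turn units -9.002 then shift units [ 1.801 -0.076  0.339] t 14.28 j6 84 F [ 0.4 -0.2 -0.3] gap 85.6 grip 0.0
```

View pics/w2.png

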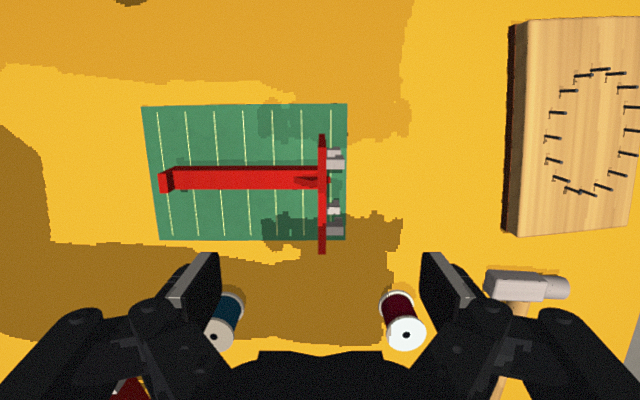

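The wrist view shows the hanger standing level on the mat with its plate edge at column 322 and its bar along row 180. The plate top measures z 102.4 against 103 expected, and the mat 139x199. Now I'll turn to grip the bar.

```bash
python3 -m handwheel '{"deltas":[[1,0,0,0,-0.9],[1,0,0,0,-0.9],[1,0,0,0,-0.9],[1,0,0,0,-0.9],[1,0,0,0,-0.9],[1,0,0,0,-0.9],[1,0,0,0,-0.9],[1,0,0,0,-0.9],[1,0,0,0,-0.9],[1,0,0,0,-0.9],[1,0.8,-0.06,0,0],[1,0.8,0,0.4,0],[1,0,0,0.6,0],[1,0,0,0,0],[1,0,0,0,0]]}' | tail -c 300
sed -i 's/plan(.*/plan([.4897,.0105,.081],178.6)/' mm.py; python3 mm.py w3.png
```

```text
clock: 16.15
tcp_pos: [0.491, 0.0084, 0.2252]
orientation: [-0.0, 0.013, 1.0, 0.0]
wrist_force: [0.3, -0.5, 0.7]
finger_gap: 0.086
grip_force: 0.0
top plane 2006 [550.   8.] [78.6 13.8] 88.46 z 101.1
top depth 2006 [554.4   7.8] [78.8  7.5] 88.39 z 101.1
bar plane 2291 [472.4   9.9] [17.4 85.1] 88.31 z 28.4
bar depth 2291 [472.5   9.9] [17.4 85.3] 88.32 z 28.4
mat plane 27963 [481.   95.3] [314.8 198.9] 88.94 z 2.4
mat depth 27963 [481.3  95.2] [315.2 200.4] 89.02 z 2.4
tcp [491.4   8.3 225.6] X 178.48 tilt 0.04 turn units -0.012 then shift units [0.043 0.054 3.614] t 16.2 j6 -7 F [0.6 0.2 0.3] gap 85.2 grip 0.0
```

```bash
python3 -m handwheel '{"deltas":[[1,0.04,0.035,0.3,0],[1,0,0,0.6,0],[1,0,0,0.6,0],[1,0,0,0.6,0],[1,0,0,0.6,0],[1,0,0,0.5,0],[1,0,0,0.3,0],[1,0,0,0.1,0],[1,0,0,0,0],[-1,0,0,0,0],[-1,0,0,0,0],[-1,0,0,0,0],[-1,0,0,0,0],[-1,0,0,0,0],[-1,0,0,0,0],[-1,0,0,0,0]]}' 110| tail -c 300
python3 -c "
from h import *
plan([.4897,.0105,.081],178.6)"
```

```text
clock: 18.2
tcp_pos: [0.4893, 0.0099, 0.0817]
orientation: [0.0, 0.013, 1.0, 0.0]
wrist_force: [-1.1, 1.2, 5.0]
finger_gap: 0.0156
grip_force: 107.9
tcp [489.3   9.9  81.7] X 178.49 tilt 0.04 turn units -0.011 then shift units [-0.01   0.015  0.018] t 18.2 j6 -7 F [-1.1  1.2  5. ] gap 15.6 grip 107.91291832923889
```

Gripped at hanger x ≈ -68. Next I lift, turn and move to a standoff in front of the post.

```bash
python3 -m handwheel '{"deltas":[[-1,0,0,-0.1,0],[-1,0,0,-0.3,0],[-1,0,0,-0.5,0],[-1,0,0,-0.6,0],[-1,0,0,-0.6,0],[-1,0,0,-0.4,-0.3],[-1,0,0,0,-0.6],[-1,0,0,0,-0.9],[-1,0,0,0,-0.9],[-1,0,0,0,-0.9],[-1,0,0,0,-0.9],[-1,0,0,0,-0.9],[-1,0,0,0,-0.9],[-1,0,0,0,-0.9],[-1,0,0,0,-0.9],[-1,0,0,0,-0.9],[-1,0,0,0,-0.9],[-1,0,0,0,-0.9],[-1,0,0,0,-0.5],[-1,0,0,0,0]]}' | tail -c 300
python3 -c "
from h import *
plan([.6673,.1558,.179],-66.9)"
```

```text
clock: 20.7
tcp_pos: [0.4891, 0.0098, 0.1815]
orientation: [-0.0, 0.826, -0.563, 0.0]
wrist_force: [-0.0, 0.9, -2.3]
finger_gap: 0.0153
grip_force: 107.6
tcp [489.1   9.8 181.5] X -68.57 tilt 0.01 turn units -0.167 then shift units [-1.609 -5.53   0.063] t 20.7 j6 -120 F [-0.   0.9 -2.3] gap 15.3 grip 107.5624930858612
```

```bash
python3 -m handwheel '{"deltas":[[-1,0,0,0,-0.17],[-1,-0.1,-0.3,0,0],[-1,-0.2,-0.6,0,0],[-1,-0.2,-0.7,0,0],[-1,-0.2,-0.7,0,0],[-1,-0.2,-0.7,0,0],[-1,-0.2,-0.7,0,0],[-1,-0.2,-0.7,0,0],[-1,-0.2,-0.6,0,0],[-1,-0.1,-0.4,0.06,0],[-1,0,-0.13,0,0],[-1,0,0,0,0],[-1,0,0,0,0]]}' | tail -c 300
python3 - <<'E'
from h import *
plan([.6673,.1558,.179],-66.9)
c=cam('wrist'); save(c,'w4.png'); np.savez('w4.npz',P=cloud(c),f=c['frame'])
s=cam('scene');save(s,'s4.png',(400,120,520,240),5); np.savez('s4.npz',P=cloud(s),f=s['frame'])
E
```

```text
clock: 22.32
tcp_pos: [0.6669, 0.1554, 0.1787]
orientation: [0.0, 0.835, -0.551, -0.0]
wrist_force: [0.3, 0.5, -1.5]
finger_gap: 0.0156
grip_force: 107.8
tcp [666.9 155.4 178.7] X -66.85 tilt 0.03 turn units 0.005 then shift units [-0.005 -0.014 -0.008] t 22.32 j6 -107 F [ 0.3  0.5 -1.5] gap 15.6 grip 107.83156156539917
```

View pics/w4.png

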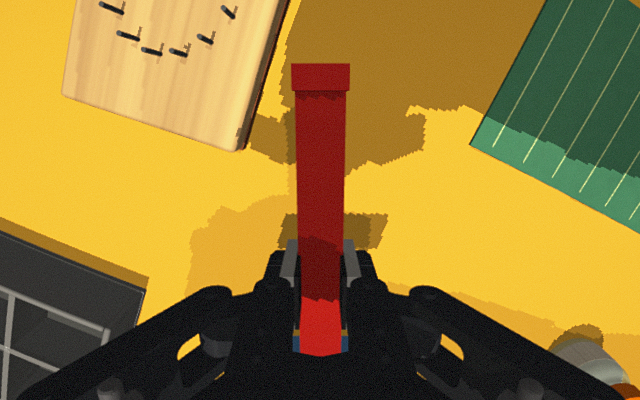

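The wrist view looks away from the post: bar along column 320, stop at (320,77). So I'll measure the post and the held plate together in the top and scene views.

```bash
cat > rel.py <<'E'
from h import *
O=np.array([.617,.274,0]); ps=np.radians(113.1); RR=np.array([[np.cos(ps),np.sin(ps),0],[-np.sin(ps),np.cos(ps),0],[0,0,1]])
def loc(P): return (P-O)@RR.T*1000
def st(nm,Q): 
    if len(Q)<10: print(nm,len(Q)); return
    print(nm,len(Q),'p2',np.round(np.percentile(Q,2,0),1),'med',np.round(np.median(Q,0),1),'p98',np.round(np.percentile(Q,98,0),1))
def run():
  for n in('scene','top'):
    c=cam(n); P=cloud(c); L=loc(P); H=cv2.cvtColor(c['frame'],cv2.COLOR_RGB2HSV).astype(int)
    red=((H[...,0]<8)|(H[...,0]>172))&(H[...,1]>110)
    blue=(H[...,0]>95)&(H[...,0]<125)&(H[...,1]>60)
    near=(abs(L[...,0]+50)<120)&(abs(L[...,1])<70)&(L[...,2]>20)
    def rect(nm,m,z):
        uv=np.argwhere(m)[:,::-1]
        if len(uv)<15: print(nm,len(uv)); return
        Q=loc(onplane(c,uv,z)); r=cv2.minAreaRect(Q[:,:2].astype(np.float32)); D=cv2.minAreaRect(L[m][:,:2].astype(np.float32))
        print(nm,len(uv),'plane',np.round(r[0],1),np.round(r[1],1),round(r[2],1),'depth',np.round(D[0],1),np.round(D[1],1),round(D[2],1),'z',round(np.median(L[m][:,2]),1))
    print(n)
    rect(' posttop',near&~red&(L[...,2]>199)&(L[...,0]>-10),.208)
    m=near&blue&(abs(L[...,0])<12)&(L[...,2]>20)&(L[...,2]<195); Q=L[m]
    if len(Q)>50:
        A=np.c_[Q[:,1:],np.ones(len(Q))]; k=(abs(Q[:,0]-np.median(Q[:,0]))<6); co=np.linalg.lstsq(A[k],Q[k,0],rcond=None)[0]
        print(' face x at centre',round(co@[0,100,1],2),'yaw err deg',round(-np.degrees(co[0]),2),'dz',round(co[1],3)); st(' face',Q[k])
    pl=near&red; zt=np.percentile(L[pl][:,2],99) if pl.any() else 0
    m=pl&(L[...,2]>zt-6); rect(' platetop',m,(zt-3)/1000); st(' red',L[pl])
    m=pl&(abs(L[...,1])<44)&(L[...,2]>zt-55)&(L[...,2]<zt-8); Q=L[m]
    if len(Q)>30:
        k=abs(Q[:,0]-np.median(Q[:,0]))<8; st(' plateface',Q[k]); A=np.c_[Q[k][:,1:],np.ones(k.sum())]; co=np.linalg.lstsq(A,Q[k,0],rcond=None)[0]; print(' plate yaw err',round(-np.degrees(co[0]),2),'pitch',round(np.degrees(co[1]),2))
run()
t=cam('top'); s=cam('scene')
a=cv2.resize(t['frame'][130:230,160:280],(480,400),interpolation=cv2.INTER_CUBIC);b=cv2.resize(s['frame'][140:240,420:500],(320,400),interpolation=cv2.INTER_CUBIC)
cv2.imwrite('pics/rel.png',np.hstack([a,b])[...,::-1])
E
python3 rel.py
```

```text
scene
 posttop 424 plane [10.2 -6.5] [54.5 99.6] 1.9 depth [18.7 -1. ] [45.9 94.4] 1.3 z 205.9
 face x at centre -0.87 yaw err deg 0.78 dz -0.003
 face 616 p2 [ -4.3 -44.9  29.9] med [ -1.  -16.7 146.1] p98 [  4.4  34.8 193.7]
 platetop 6
 red 498 p2 [-165.1  -40.   100.5] med [-67.4 -18.7 148.7] p98 [-61.3   8.1 200.3]
 plateface 162 p2 [-69.2 -39.  172.4] med [-66.5 -20.4 187.8] p98 [-61.4   3.  199.9]
 plate yaw err 1.71 pitch 1.96
top
 posttop 0
 platetop 2
 red 95 p2 [-168.8   -5.5  104.7] med [-148.9    7.5  125.9] p98 [-98.7  23.1 187.5]
```

View pics/rel.png

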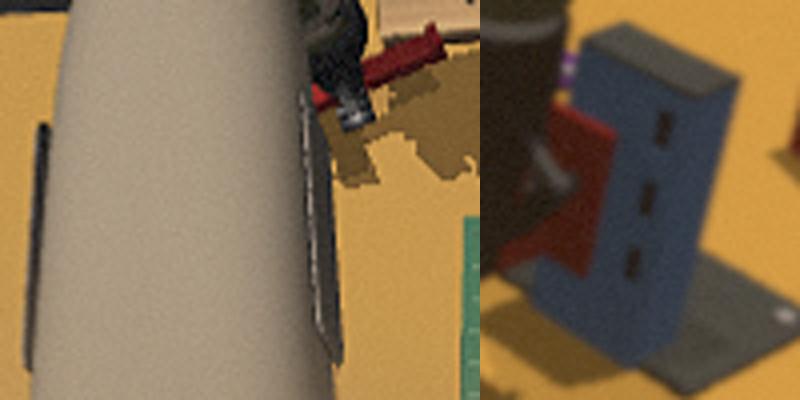

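The left crop shows that the arm hides the post in the top view. In the scene view on the right, the red plate stands in front of the blue face, and three dark slots of the y = -26 column are visible. I'll cast the slot and plate edges onto their vertical planes.

```bash
cat > rel2.py <<'E'
from h import *
import sys
O=np.array([.617,.274,0]); ps=np.radians(113.1); RR=np.array([[np.cos(ps),np.sin(ps),0],[-np.sin(ps),np.cos(ps),0],[0,0,1]])
def onx(c,uv,x):
    d=(ray(c,uv)@c['R'].T)@RR.T; o=RR@(c['o']-O); return (o+d*((x/1000-o[0])/d[:,0])[:,None])*1000
c=cam('scene'); H=cv2.cvtColor(c['frame'],cv2.COLOR_RGB2HSV).astype(int)
px=int(sys.argv[1]) if len(sys.argv)>1 else -66
# rectified face images (1 px = 0.5 mm): sample camera at plane points
def rect(x,y0,y1,z0,z1):
    y,z=np.meshgrid(np.arange(y0,y1,.5),np.arange(z1,z0,-.5)); L=np.stack([np.full_like(y,x),y,z],-1).reshape(-1,3)/1000
    uv=project(c,L@RR+O).reshape(*y.shape,2).astype(np.float32)
    return cv2.remap(c['frame'],uv[...,0],uv[...,1],cv2.INTER_LINEAR)
F=rect(-0.5,-60,60,0,220); T=rect(px,-60,60,80,220)
def cross(v,pos,th):
    s=v>th; i=np.where(s[1:]!=s[:-1])[0]; return [round(float(pos[k]+(th-v[k])/(v[k+1]-v[k])*(pos[1]-pos[0])),1) for k in i]
zz=np.arange(220,0,-.5); yy=np.arange(-60,60,.5); g=F.astype(float)
def rows(I,z0,z1,z): return I[(z>z0)&(z<z1)].mean(0)
b=g[...,2]
print('slots: y crossings (blue ch) per slot, z crossings')
for zc in(75,125,175):
    v=rows(b,zc-8,zc+8,zz); k=(yy>-40)&(yy<-12); w=v[k]; print(zc,cross(w,yy[k],(w.min()+np.median(np.r_[w[:6],w[-6:]]))/2))
k=(yy>-29)&(yy<-23); col=b[:,k].mean(1); kk=(zz>45)&(zz<195); print('z',cross(col[kk],zz[kk],(np.percentile(col[kk],5)+np.percentile(col[kk],80))/2))
for z in(50,100,150,190):
    v=rows(g[...,0]-g[...,2],z-6,z+6,zz); print('post edges y at z',z,cross(v,yy,(v.max()+v.min())/2))
q=T.astype(float); q=q[...,0]-q[...,2]; zt=np.arange(220,80,-.5)
for z in(120,150,180): v=rows(q,z-6,z+6,zt); print('plate edge y',z,cross(v,yy,0 if z<0 else (v.max()+v.min())/2))
for y in(-34,-26,-18): v=q[:,abs(yy-y)<3].mean(1); print('plate z at y',y,cross(v,zt,(v.max()+v.min())/2))
cv2.imwrite('pics/rect.png',np.hstack([F[:280],T[:280]])[...,::-1])
E
python3 rel2.py; python3 -c "
from h import *
plan([.6673,.1558,.179],-66.9)"
```

```text
slots: y crossings (blue ch) per slot, z crossings
75 [-32.0, -22.4]
125 [-31.3, -22.6]
175 [-31.4, -22.6]
z [186.7, 163.8, 137.1, 112.3, 87.3, 64.4]
post edges y at z 50 [4.5]
post edges y at z 100 [3.5, 34.4, 50.1]
post edges y at z 150 [4.4]
post edges y at z 190 [44.0]
plate edge y 120 [-42.5, 39.5, 41.1]
plate edge y 150 [-42.7, -16.9, 8.2]
plate edge y 180 [-42.9, 12.0, 14.5, 18.9, 19.0, 22.4, 24.7, 28.4, 30.9]
plate z at y -34 [204.0, 100.3]
plate z at y -26 [203.5, 100.3]
plate z at y -18 [203.3, 162.4, 145.9, 100.1]
tcp [667.2 155.5 178.9] X -66.83 tilt 0.02 turn units 0.007 then shift units [-0.005 -0.004 -0.001] t 22.68 j6 -107 F [ 0.6  0.5 -3.4] gap 15.6 grip 107.83164024353027
```

View pics/rect.png

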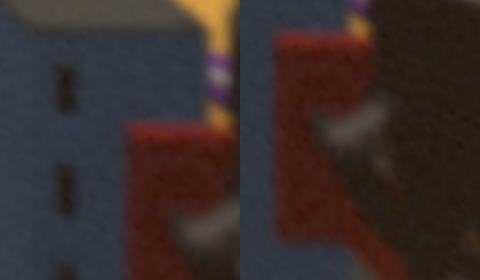

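The rectified crops show slots in the y = -26 column at (65,90) and (65,190) in the left half, and the plate edge at column 130. Allowing for sheet thickness, the slots sit at y offset +0.6 and the plate at about +0.4 to +1.5. The plate's underside is at z 100, against a 98.5 target. That is within the ±3 mm play, so I'll advance, watching the force.

```bash
python3 -m handwheel '{"deltas":[[-1,-0.2,0,0.02,0],[-1,-0.4,0.01,0.02,0],[-1,-0.4,0,0,0],[-1,-0.1,0,0,0],[-1,0,0,0,0]]}' | grep -E "tcp|wrist|gap"
python3 -m handwheel '{"deltas":[[-1,-0.1,0,0,0],[-1,-0.06,0,0,0],[-1,0,0,0,0]]}' | grep -E "tcp|wrist|gap"
python3 -m handwheel '{"deltas":[[-1,-0.06,0,0,0],[-1,-0.06,0,0,0],[-1,0,0,0,0]]}' | grep -E "tcp|wrist|gap"
```

```text
tcp_pos: [0.6494, 0.1968, 0.1772]
wrist_force: [-0.2, -0.0, -3.0]
finger_gap: 0.0156
tcp_pos: [0.6471, 0.2018, 0.1771]
wrist_force: [-0.4, -0.1, -2.8]
finger_gap: 0.0156
tcp_pos: [0.6451, 0.2065, 0.1771]
wrist_force: [-1.2, -0.4, -2.6]
finger_gap: 0.0155
```

No contact force, and the lips are already about 9 mm past the face. I'll take the last few millimetres in small steps.

```bash
python3 -m handwheel '{"deltas":[[-1,-0.04,0,0,0],[-1,-0.02,0,0,0],[-1,0,0,0,0]]}' | grep -E "tcp|wrist|gap"
python3 -m handwheel '{"deltas":[[-1,-0.03,0,0,0],[-1,0,0,0,0]]}' | grep -E "tcp|wrist|gap"
python3 -m handwheel '{"deltas":[[-1,-0.025,0,0,0],[-1,0,0,0,0]]}' | grep -E "tcp|wrist|gap"
```

```text
tcp_pos: [0.6442, 0.2086, 0.1771]
wrist_force: [-0.9, 0.0, -3.2]
finger_gap: 0.0159
tcp_pos: [0.6438, 0.2097, 0.1771]
wrist_force: [-0.6, 0.5, -3.0]
finger_gap: 0.0157
tcp_pos: [0.6435, 0.2103, 0.1771]
wrist_force: [0.6, -0.9, -3.2]
finger_gap: 0.0157
```

```bash
python3 -m handwheel '{"deltas":[[-1,-0.025,0,0,0],[-1,0,0,0,0]]}' | grep -E "tcp|wrist|gap"
python3 -m handwheel '{"deltas":[[-1,-0.02,0,0,0],[-1,0,0,0,0]]}' | grep -E "tcp|wrist|gap"
```

```text
tcp_pos: [0.6433, 0.2105, 0.1771]
wrist_force: [1.2, -5.2, -3.1]
finger_gap: 0.0156
tcp_pos: [0.6433, 0.2106, 0.1771]
wrist_force: [1.6, -6.8, -4.0]
finger_gap: 0.0156
```

The plate is flush against the face. I'll back off under 1 mm and press down.

```bash
python3 -m handwheel '{"deltas":[[-1,0.03,0,0,0],[-1,0,0,0,0],[-1,0,0,0.05,0],[-1,0,0,0.07,0],[-1,0,0,0.07,0],[-1,0,0,0.05,0],[-1,0,0,0,0]]}' | grep -E "tcp|wrist|gap"
python3 -m handwheel '{"deltas":[[-1,0,0,0.04,0],[-1,0,0,0.03,0],[-1,0,0,0,0]]}' | grep -E "tcp|wrist|gap"
python3 -m handwheel '{"deltas":[[-1,0,0,0.03,0],[-1,0,0,0,0]]}' | grep -E "tcp|wrist|gap"
```

```text
tcp_pos: [0.644, 0.2108, 0.1683]
wrist_force: [1.7, -5.8, -1.9]
finger_gap: 0.0156
tcp_pos: [0.6441, 0.2108, 0.1657]
wrist_force: [1.9, -4.5, -0.5]
finger_gap: 0.0157
tcp_pos: [0.6441, 0.2108, 0.1645]
wrist_force: [2.5, -4.0, -0.1]
finger_gap: 0.0156
```

```bash
python3 -m handwheel '{"deltas":[[-1,0.02,0,0.03,0],[-1,0,0,0,0]]}' | grep -E "tcp|wrist|gap"
python3 -m handwheel '{"deltas":[[-1,0,0,0.03,0],[-1,0,0,0,0]]}' | grep -E "tcp|wrist|gap"
python3 -m handwheel '{"deltas":[[-1,0,0,0.03,0],[-1,0,0,0,0]]}' | grep -E "tcp|wrist|gap"
```

```text
tcp_pos: [0.6439, 0.2106, 0.1627]
wrist_force: [2.7, -2.4, -0.0]
finger_gap: 0.0153
tcp_pos: [0.644, 0.2105, 0.1622]
wrist_force: [1.4, -3.4, 4.4]
finger_gap: 0.016
tcp_pos: [0.644, 0.2105, 0.1617]
wrist_force: [1.0, -3.3, 9.0]
finger_gap: 0.0158
```

```bash
python3 -m handwheel '{"deltas":[[-1,0,0,0.04,0],[-1,0,0,0.04,0],[-1,0,0,0,0]]}' | grep -E "tcp|wrist|gap"
python3 rel2.py -6 | tail -6; python3 -c "
from h import *
plan([.644,.2105,.163],-66.9)"
```

```text
tcp_pos: [0.6442, 0.2104, 0.1609]
wrist_force: [-3.6, -5.9, 19.7]
finger_gap: 0.0155
plate edge y 120 [-42.2]
plate edge y 150 [-41.9, 3.2, 11.5]
plate edge y 180 [-40.8, 54.5, 56.2]
plate z at y -34 [186.2, 80.5]
plate z at y -26 [185.5, 82.1]
plate z at y -18 [184.2, 144.1, 128.7, 82.5]
tcp [644.2 210.4 160.8] X -66.82 tilt 0.24 turn units 0.008 then shift units [-0.005  0.002 -0.054] t 28.1 j6 -102 F [-2.9 -5.7 19. ] gap 15.9 grip 110.95410704612732
```

```bash
python3 -m handwheel '{"deltas":[[-1,0,0,-0.06,0],[-1,0,0,-0.03,0],[-1,0,0,0,0],[-1,0,0,0,0]]}' | grep -E "tcp|wrist|gap"
python3 -m handwheel '{"deltas":[[0.2,0,0,0,0],[0.2,0,0,0,0],[0.2,0,0,0,0],[0.5,0,0,0,0],[0.5,0,0,0,0],[0.5,0,0,0,0]]}' | grep -E "tcp|wrist|gap"
python3 -m handwheel '{"deltas":[[0.5,0,0,-0.2,0],[0.5,0,0,-0.5,0],[0.5,0,0,-0.8,0],[0.5,0,0,-0.8,0],[0.5,0,0,-0.8,0],[0.5,0,0,-0.8,0],[0.5,0,0,-0.3,0],[0.5,0,0,0,0]]}' | grep -E "tcp|wrist|gap"
python3 rel2.py -6 | tail -6
python3 - <<'E'
from h import *
s=cam('scene')
cv2.imwrite('pics/end.png',cv2.resize(s['frame'][130:250,410:530],(600,600),interpolation=cv2.INTER_CUBIC)[...,::-1])
E
```

```text
tcp_pos: [0.6442, 0.2105, 0.1618]
wrist_force: [0.9, -4.1, 8.4]
finger_gap: 0.0155
tcp_pos: [0.6435, 0.2104, 0.1603]
wrist_force: [0.1, -0.4, 0.1]
finger_gap: 0.0642
tcp_pos: [0.6438, 0.2104, 0.3291]
wrist_force: [0.2, 0.1, 0.3]
finger_gap: 0.064
plate edge y 120 [36.1]
plate edge y 150 [38.0]
plate edge y 180 [-39.4, 43.2]
plate z at y -34 [185.4]
plate z at y -26 [185.0, 83.3]
plate z at y -18 [184.0, 83.1]
```

View pics/end.png

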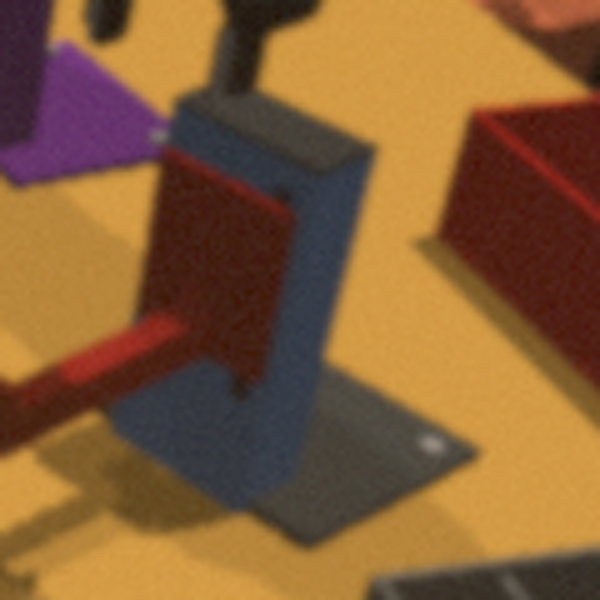

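The crop shows the hanger hanging on the post with its plate flush at (220,270), its top edge at z≈185, its bar level and the gripper clear above. Handing in.

```bash
python3 -m handwheel '{"deltas":[[0.5,0,0,-0.3,0],[0.5,0,0,0,0],[0.5,0,0,0,0],[0.5,0,0,0,0]]}' | grep -E "clock|wrist"; python3 -c "
from workcell import hand_in
print(hand_in())"
```

```text
clock: 30.95
wrist_force: [0.1, 0.9, -0.4]
the job is handed in; nothing more can be done
None
```

The hanger hangs released on the blue post by its hooks in the upper two rows, its plate flush with the face in the last picture; I handed the job in at 31 s of the 64 s allowed, and the hand-in gave no verdict.

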